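# Move the mushroom tray from under the grow stand into the dryer

### The job

First stand the spawn jar that blocks the green tray upright, fully on the round cork coaster. Then slide the tray out forward, flat on the bench, until it is wholly clear of the grow stand's lip, and only then lift it, keep it level, and bring it to the white drying cabinet, where it is slid into the bay under the hood, fully home against the stop at its back. Leave everything else where it is and knock nothing over.

Things in the scene. Friction and masses are not known exactly. Their poses are not given: they have to be found in the camera images.
- tray_center (a point): Centre (14 mm above its underside) of the green open tray, 130 long (x) x 120 wide (y) x 28 high, 0.32 kg nominal; walls and floor 4 thick. A yellow grip bar in its middle, 44 long (x) x 12 wide (y), rises from the floor to 28 above the bench. Starts under the grow stand, its front (-x) end sticking out 46 to 60 from the lip; axes as the stand's, within 2 degrees.
- tray_front (a point): Middle of the inner face of the tray's front (-x) wall (61 from the tray's centre), 14 above its underside. Behind it 39 mm are free up to the grip bar, for 28 either side of the centre line. Five fixed mushroom caps 8 high, 26 wide, lie on the tray's floor: two in the front corners (44 towards -x, 43 to either side of centre), three along the rear (46 towards +x; y -42, 0, 42).
- rack: Low grey grow stand, fixed. Origin: on the bench below the middle of its blue front lip's front face; x into the stand, y left: the tray comes out along -x. The lip (12 deep, 178 wide) spans heights 36 to 52, over the tray; deck behind it 52 high, 212 deep. Tunnel below is 134 wide, open in front. Two mushroom bags, up to 190 high, fixed on the deck, fronts 90 behind the lip's front face.
- dryer: White benchtop drying cabinet, fixed. Origin: on the bench below the middle of its grey hood's front face; x into the bay, y left. Bay below the hood: 126 wide, 36 high, 116 deep to its back stop, bench as floor. At the stop the tray still sticks out 14 to 15 in front of the hood's face (tray centre at x +50 to +51). Hood top 50 high, 95 deep; behind it a tower 166 high, 190 wide.
- dryer_mouth (a point): Middle of the bay's mouth, 14 above the bench, in the plane of the hood's face. Before it two fixed aluminium guides, 24 high and 8 thick, flare from about 126 apart at the mouth to about 160 apart 42 in front of it.
- jar_center (a point): Centre (40 above its underside) of the spawn jar, upright cylinder 54 diameter, 80 high with white lid (52 diameter, top 14), 0.22 kg; stands on the bench 20 or more in front of the tray, in its way.
- coaster_mid (a point): Middle of the top face of the round cork coaster, 96 diameter, 3 thick, fixed on the bench.
- mister_center (a point): Bystander: white spray bottle, 54 diameter, 137 high, on the bench between stand and dryer. Point 60 above its foot.
- timer_center (a point): Bystander: orange timer 50 x 60 x 30 high, its centre.
- knife_center (a point): Bystander: short harvest knife with a wooden handle, 160 long, 16 high, lying on the bench, its centre.
- basket_center (a point): Bystander: green harvest basket 160 x 220 x 80 high, its centre.
- punnets_center (a point): Bystander: stack of blue punnets 110 x 150 x 80 high, its centre.
There are look-alikes about, which are no part of the job. What is shaped like the part that bears jar_center but blue or yellow is not meant.

How it is judged:
By the outcome, as a careful person would: the job done as asked, in the order asked, and still so for the second after the job is handed in, with the robot touching nothing.
It also fails if it takes over 72 s, if anything falls off the work surface, if the arm or the gripper's body presses on something with over 40 N, if the wrist force passes 120 N, or if a joint passes its speed limit or range.

### The arm

A 6-joint arm with a two-finger parallel gripper is mounted at the origin on the work surface. World frame = base frame: x ahead of the robot, y to its left, z up, the work surface at z = 0. Lengths are in m, angles in degrees, forces in N, time in s.
With the tool pointing down it reaches from about 0.3 to 0.75 m from the base axis. Payload 8.5 kg.
Tool frame: the origin (TCP) lies on the centre line of the jaws, within the pads' length; the fingertips stand 22 mm ahead of it and the grasp point (between the pads) lies 3 mm ahead of it (env.tip_reach is the distance from the TCP to the fingertips, in m); y points along the fingers, z is the direction in which the jaws open and shut, and the axes are right-handed (so a half turn about y gives the same grasp; the last joint's range is limited). The gripper opens to 85 mm and grips with 20 to 120 N. Pads are 22 mm wide; open, the fingers measure 114 mm over their backs; the gripper's body (76 mm by 85 mm) begins 54 mm behind the grasp point. The pads swing forward as they close: fully open they stand 13 mm farther back than shut.
Start: joints at [-88.998, 21.807, 74.336, -0, 83.858, -12.336], TCP at [0.127, -0.535, 0.253] pointing down, gripper open.
Joint ranges: [-178.18, 178.18], [-50.72, 133.34], [12.68, 142.11], [-81.47, 261.47], [9.98, 163.14], [-165.26, 165.26]. Speed limits (degrees/s): [136.94, 136.94, 180, 180, 180, 180].

### API

Orientations are given as a 3x3 rotation matrix whose columns are the frame's x, y, z axes.
In Python, from rig import env, get_image gives the robot as it stands. The module is installed in compiled form; this text tells all that it offers.
- The arm moves only by the tool carry_out, never from a script. Its argument "targets" is a list that holds one entry, the list of rows, each a list of 7 numbers: the closure, from 0 (fully open) to 1 (shut), then the shift along the world's x, y, z in mm, then the turn, a rotation vector about the world's x, y, z in degrees. In form: [[[claw, dx, dy, dz, ax, ay, az], ...]]. A call has 1 to 20 rows; each row is the pose to reach, as a shift and turn from the pose commanded when the call began; what a row does not reach only later rows make up. A row lasts 1/12 s, in which the tool goes at most 41.7 mm and 7.16 degrees, less where a joint would pass 70% of its speed; a pose out of reach is approached as far as the arm can. A call with a gripper value outside its range is refused whole. The fingers move at their own pace and stop on an object; "squeeze" is the grip in N (left out, the last holds). Time passes only in rows, so rows that repeat a pose let the fingers close. It gives the time, the measured TCP pose, the force and the opening at its end, in the units of the state.
- env.observe(): the state, without advancing time (a new reading comes with each control period).
- get_image(name): name is "side" or "top"; returns a dict with "img" (480x640x3 uint8, red, green, blue), "fx", "fy", "cx", "cy" (pixels), "rvec" (rotation vector, rad) and "tvec" (3), from world to camera coordinates, as OpenCV has them. Camera axes: x right, y down, z forward; pixel columns grow to the right and rows downward; lengths in m; the calibration is good to about 2 mm. A picture is of the moment at which its call begins. There is no depth.
- env.close_job(): hands the job in, once; it reports no verdict.
The state is a dict: "time_s": time; "q": joint angles; "qvel": joint speeds; "joint_efforts": joint torques, N m; "position": TCP position; "tool_rot": TCP orientation; "ft_force": force on the tool from outside, world axes, zero at the start; "wrist_torque": the same for the moment, N m; "grip_width": finger opening in m.
Only numpy, scipy, OpenCV 4.12 (cv2) and the standard library are available. Lean on these libraries where they do the work, as an engineer would, in place of code of your own. Each camera call takes 0.05 s, during which the arm holds its last target.

## Working session

There is one attempt and no reset: what is moved stays moved. The work goes in short steps, Python scripts to look and compute and a tool call to move; the robot and the scene stay as the last step left them, time stands still between calls to the robot, and variables do not carry over. Pictures are saved under pics/ and viewed, and the job is handed in when it is done.

Besides the shell and the picture viewer there is one more tool, called after "Call:" as a command line: name --argument value ..., lists and objects as JSON in quotes. carry_out: Moves the arm, as the interface text tells. Its arguments: {"type":"object","properties":{"targets":{"type":"array"},"squeeze":{"type":"number"}},"required":["targets"]}

```bash
mkdir -p pics; cat > h.py <<'E'
import numpy as np, cv2
from rig import env, get_image
def save(name, fn):
    d=get_image(name); cv2.imwrite(fn,d["img"][:,:,::-1]); np.savez(fn.replace('.png','.npz'),**d); return d
def cam(d):
    R,_=cv2.Rodrigues(np.array(d["rvec"],float)); t=np.array(d["tvec"],float).reshape(3); return R,t
def onplane(d,u,v,z):
    R,t=cam(d); C=-R.T@t
    r=R.T@np.array([(u-d["cx"])/d["fx"],(v-d["cy"])/d["fy"],1.])
    return C+r*(z-C[2])/r[2]
def proj(d,p):
    R,t=cam(d); c=R@np.array(p)+t; return d["fx"]*c[0]/c[2]+d["cx"], d["fy"]*c[1]/c[2]+d["cy"]
def tri(d1,p1,d2,p2):
    A=[];b=[]
    for d,(u,v) in((d1,p1),(d2,p2)):
        R,t=cam(d);C=-R.T@t;r=R.T@np.array([(u-d["cx"])/d["fx"],(v-d["cy"])/d["fy"],1.]);r/=np.linalg.norm(r)
        P=np.eye(3)-np.outer(r,r);A.append(P);b.append(P@C)
    A=np.vstack(A);b=np.hstack(b);x=np.linalg.lstsq(A,b,rcond=None)[0]
    return x,np.linalg.norm(A@x-b)
def load(fn): return {k:v for k,v in np.load(fn).items()}
def crop(fn,x0,y0,x1,y1,s,out):
    im=cv2.imread(fn)[y0:y1,x0:x1]; cv2.imwrite(out,cv2.resize(im,None,fx=s,fy=s,interpolation=cv2.INTER_CUBIC))
E
python3 - <<'E'
from h import *
for n in("side","top"):
    d=save(n,f"pics/{n}0.png");R,t=cam(d);print(n,-R.T@t,d["fx"],R.round(2).tolist())
o=env.observe();print(o["position"],o["tool_rot"],o["time_s"],o["ft_force"],o["grip_width"],env.tip_reach)
E
```

```text
side [ 0.18601827 -1.26015027  1.12312989] 570.7394336958847 [[0.97, -0.23, 0.02], [-0.13, -0.61, -0.78], [0.19, 0.76, -0.62]]
top [0.36194893 0.02443586 1.42016598] 542.9695461296599 [[-0.0, -1.0, -0.01], [-1.0, 0.0, -0.09], [0.09, 0.01, -1.0]]
[ 0.12687678 -0.5349232   0.25278044] [[-9.73033355e-01  1.71069294e-05  2.30664455e-01]
 [-2.30664235e-01  1.31179554e-03 -9.73032523e-01]
 [-3.19230202e-04 -9.99999139e-01 -1.27247486e-03]] 0.1 [-0.16923338  0.06121932 -1.30060098] 0.0854605655839874 0.022
```

View pics/top0.png

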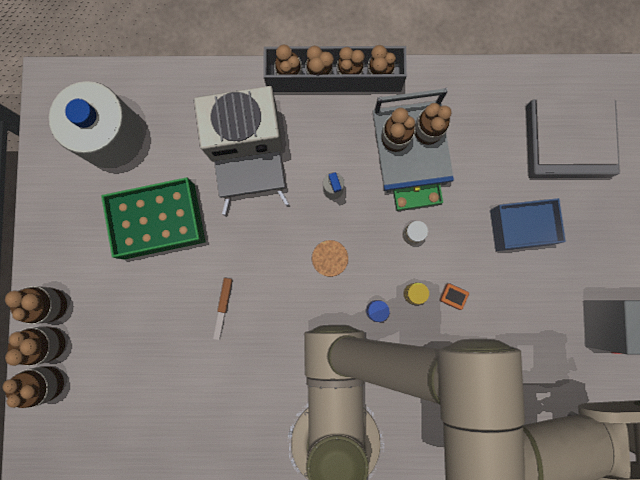

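View pics/side0.png

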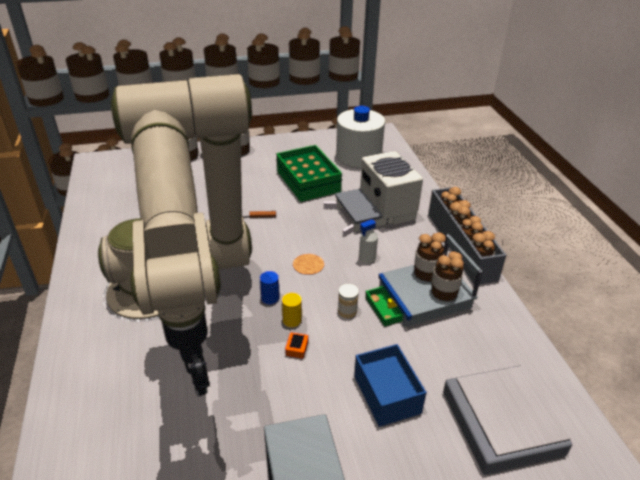

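Top view: white-lidded jar at (417,232), coaster (330,258), tray front below the blue lip (415,190), dryer mouth about (254,200), mister (333,184). Enlarging.

```bash
python3 - <<'E'
from h import *
crop("pics/top0.png",360,80,480,260,4,"pics/c1.png") if 0 else crop("pics/top0.png",365,150,475,260,5,"pics/c1.png")
crop("pics/top0.png",190,130,350,280,4,"pics/c2.png")
crop("pics/side0.png",290,180,450,330,5,"pics/c3.png")
E
```

```text
(no output)
```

View pics/c1.png

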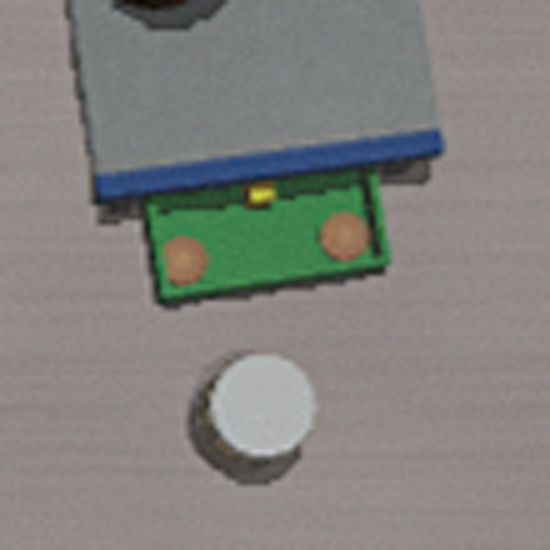

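View pics/c2.png

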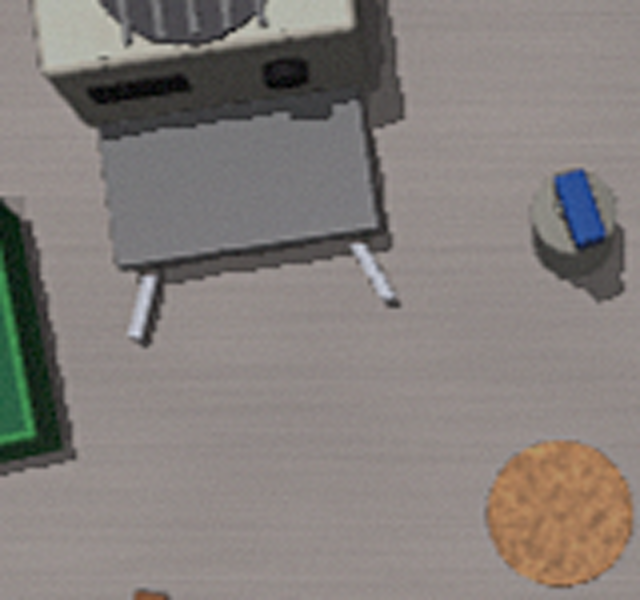

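View pics/c3.png

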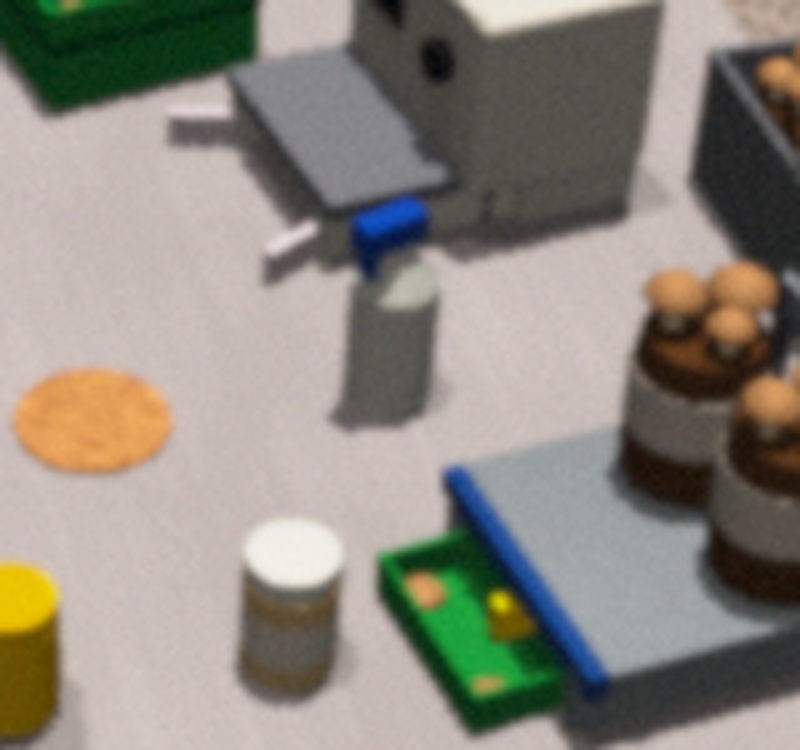

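```bash
python3 - <<'E'
from h import *
T=load("pics/top0.npz");S=load("pics/side0.npz")
c1=lambda x,y:((x+.5)/5-.5+365,(y+.5)/5-.5+150)
c2=lambda x,y:((x+.5)/4-.5+190,(y+.5)/4-.5+130)
c3=lambda x,y:((x+.5)/5-.5+290,(y+.5)/5-.5+180)
def t(n,a,b): x,e=tri(T,a,S,b);print(n,(x*1000).round(1),round(e*1000,1))
t("lid",c1(263,404),c3(293,556))
t("coaster",c2(560,513),c3(93,419))
t("trayFL",c1(160,296),c3(382,562));t("trayFR",c1(387,265),c3(473,715))
t("lipL top",c1(98,180),c3(455,470));t("lipR top",c1(441,133),c3(605,672))
t("hoodL",c2(118,264),c3(233,72));t("hoodR",c2(384,230),c3(332,208))
t("guideR tip",c2(392,303),c3(266,262));t("guideL tip",c2(135,338),c3(170,110))
t("yellow bar front",c1(261,203),c3(510,632))
for n,p,z in [("FL",c1(160,296),.028),("FR",c1(387,265),.028),("lipL",c1(98,199),.036),("lipR",c1(442,154),.036),("lipLt",c1(98,180),.052),("lipRt",c1(441,133),.052),("hL",c2(118,264),.05),("hR",c2(384,230),.05),("hbL",c2(100,128),.05),("hbR",c2(360,98),.05),("gR",c2(397,301),.024),("gL",c2(130,336),.024),("gRm",c2(352,245),.024),("gLm",c2(158,275),.024),("coas",c2(560,513),.003),("bar",c1(261,195),.028),("lid",c1(263,404),.08)]: print(n,(onplane(T,*p,z)*1000).round(1))
E
```

```text
lid [ 532.3 -204.9   77.3] 1.7
coaster [470.8  12.5   1.9] 0.6
trayFL [ 597.6 -162.4   19.9] 0.1
trayFR [ 613.1 -281.4   15.9] 1.7
lipL top [ 651.3 -127.3   48.5] 2.5
lipR top [ 674.5 -302.    55.3] 1.2
hoodL [629.7 296.3  44.5] 0.6
hoodR [649.8 124.9  50.6] 0.3
guideR tip [607.8 122.   16.6] 0.6
guideL tip [584.4 288.4  25.2] 0.3
yellow bar front [ 652.  -218.7    7.2] 4.0
FL [ 596.3 -161.3   28. ]
FR [ 612.1 -279.1   28. ]
lipL [ 645.8 -129.    36. ]
lipR [ 668.7 -307.1   36. ]
lipLt [ 652.3 -127.3   52. ]
lipRt [ 676.1 -303.    52. ]
hL [628.2 295.3  50. ]
hR [649.7 125.   50. ]
hbL [717.1 308.3  50. ]
hbR [736.2 140.8  50. ]
gR [608.2 118.2  24. ]
gL [585.8 291.9  24. ]
gRm [645.3 147.7  24. ]
gLm [625.9 274.2  24. ]
coas [471.2  12.4   3. ]
bar [ 649.2 -214.5   28. ]
lid [ 533.1 -204.6   80. ]
```

Points agree with the text: lid top about 77–80 high, coaster 2–3, stand and dryer yaw about 7.4°, tray front 53 mm out from the lip. Moving over the jar with the jaws along the tray's y axis.

Call:
carry_out --targets '[[[0, 30, 24, 0, 0, 0, -1], [0, 60, 49, 0, 0, 0, -2], [0, 90, 73, 0, 0, 0, -3], [0, 120, 98, 0, 0, 0, -4], [0, 150, 122, 0, 0, 0, -5], [0, 180, 147, 0, 0, 0, -5.8], [0, 210, 171, 0, 0, 0, -5.8], [0, 240, 196, 0, 0, 0, -5.8], [0, 270, 220, 0, 0, 0, -5.8], [0, 300, 244, 0, 0, 0, -5.8], [0, 330, 269, 0, 0, 0, -5.8], [0, 355, 289, 0, 0, 0, -5.8], [0, 380, 309, 0, 0, 0, -5.8], [0, 395, 322, 0, 0, 0, -5.8], [0, 405.6, 330, 0, 0, 0, -5.8], [0, 405.6, 330, -20, 0, 0, -5.8], [0, 405.6, 330, -50, 0, 0, -5.8], [0, 405.6, 330, -70, 0, 0, -5.8], [0, 405.6, 330, -70, 0, 0, -5.8], [0, 405.6, 330, -70, 0, 0, -5.8]]]'

```text
time_s: 1.77
position: [0.5322, -0.2055, 0.1831]
tool_rot: [[-0.991, -0.002, 0.131], [-0.131, 0.001, -0.991], [0.001, -1.0, -0.001]]
ft_force: [0.1, 0.7, -0.3]
grip_width: 0.0854
```

```bash
python3 - <<'E'
from h import *
save("top","pics/t1.png");save("side","pics/s1.png")
crop("pics/t1.png",365,150,475,260,4,"pics/t1c.png");crop("pics/s1.png",270,200,430,330,4,"pics/s1c.png")
o=env.observe();print(o["time_s"],o["position"],o["tool_rot"],o["ft_force"],o["q"])
E
```

```text
1.8667 [ 0.53291346 -0.2057911   0.18485941] [[-0.99141567  0.00201936  0.13073211]
 [-0.13073492 -0.00132584 -0.99141647]
 [-0.0018287  -0.99999708  0.00157846]] [ 0.04855572 -0.6330448   0.41680139] [-3.29838530e+01  2.71153560e+01  7.74314780e+01 -7.58252956e-04
  7.53147574e+01  4.95043458e+01]
```

View pics/s1c.png

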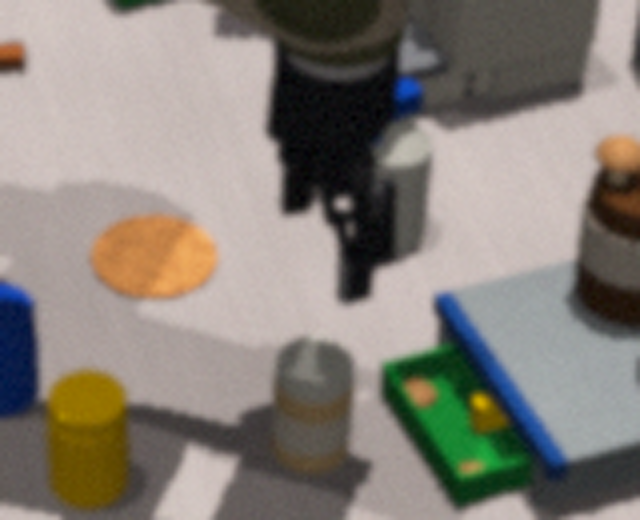

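View pics/t1.png

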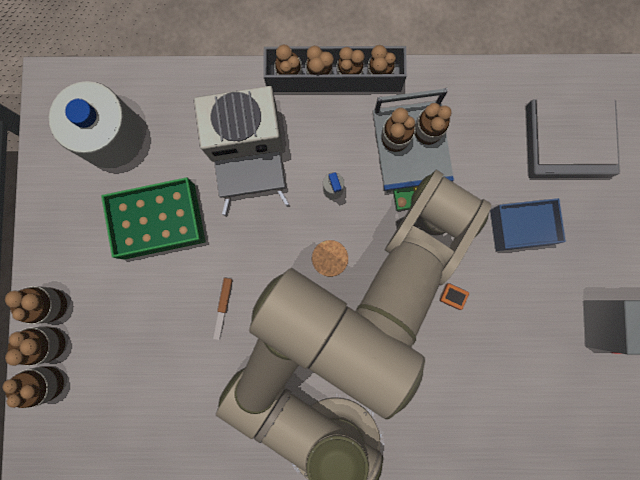

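Clear view: the jaws straddle above the jar (side crop lid about (313,365)). Lowering and gripping.

Call:
carry_out --targets '[[[0, 0, 0, -25, 0, 0, 0], [0, 0, 0, -50, 0, 0, 0], [0, 0, 0, -70, 0, 0, 0], [0, 0, 0, -90, 0, 0, 0], [0, 0, 0, -105, 0, 0, 0], [0, 0, 0, -118, 0, 0, 0], [0, 0, 0, -128, 0, 0, 0], [0, 0, 0, -133, 0, 0, 0], [0, 0, 0, -133, 0, 0, 0], [0.3, 0, 0, -133, 0, 0, 0], [0.4, 0, 0, -133, 0, 0, 0], [0.6, 0, 0, -133, 0, 0, 0], [0.6, 0, 0, -133, 0, 0, 0], [0.6, 0, 0, -133, 0, 0, 0], [0.6, 0, 0, -133, 0, 0, 0], [0.6, 0, 0, -133, 0, 0, 0]]]' --squeeze 40

```text
time_s: 3.2
position: [0.5329, -0.2052, 0.0515]
tool_rot: [[-0.991, 0.002, 0.131], [-0.131, -0.001, -0.991], [-0.001, -1.0, 0.001]]
ft_force: [-1.0, 2.1, 5.2]
grip_width: 0.0527
```

```bash
python3 - <<'E'
from h import *
save("side","pics/s2.png")
crop("pics/s2.png",270,200,430,330,4,"pics/s2c.png")
o=env.observe();print(o["time_s"],o["position"],o["grip_width"],o["ft_force"])
E
```

```text
3.25 [ 0.53286321 -0.20525864  0.05154487] 0.052789039023721514 [-1.9140562   0.99410148  4.2977671 ]
```

View pics/s2c.png

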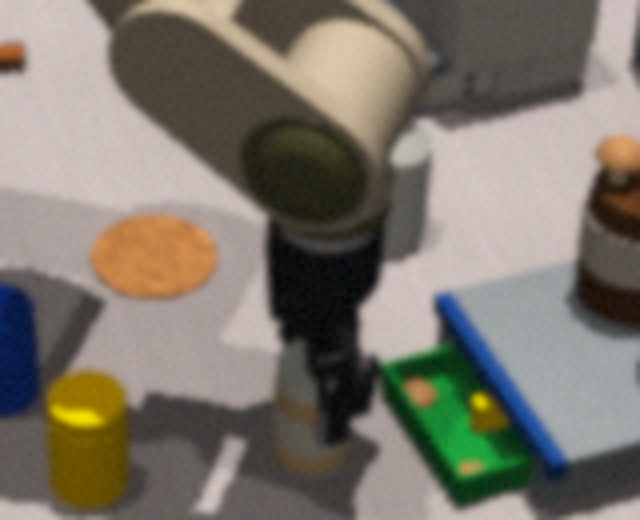

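Jar gripped (52.8 mm). Lift and carry to the coaster.

Call:
carry_out --targets '[[[0.6, 0, 0, 10, 0, 0, 0], [0.6, 0, 0, 25, 0, 0, 0], [0.6, 0, 5, 40, 0, 0, 0], [0.6, -4, 15, 50, 0, 0, 0], [0.6, -9, 32, 50, 0, 0, 0], [0.6, -15, 53, 50, 0, 0, 0], [0.6, -22, 78, 50, 0, 0, 0], [0.6, -29, 103, 50, 0, 0, 0], [0.6, -36, 128, 50, 0, 0, 0], [0.6, -43, 153, 50, 0, 0, 0], [0.6, -49, 175, 50, 0, 0, 0], [0.6, -55, 195, 50, 0, 0, 0], [0.6, -59, 208, 50, 0, 0, 0], [0.6, -61.5, 217.5, 45, 0, 0, 0], [0.6, -61.5, 217.5, 35, 0, 0, 0], [0.6, -61.5, 217.5, 22, 0, 0, 0], [0.6, -61.5, 217.5, 13, 0, 0, 0], [0.6, -61.5, 217.5, 8, 0, 0, 0], [0.6, -61.5, 217.5, 8, 0, 0, 0], [0.6, -61.5, 217.5, 8, 0, 0, 0]]]'

```text
time_s: 4.92
position: [0.471, 0.0122, 0.0583]
tool_rot: [[-0.991, -0.0, 0.131], [-0.131, 0.0, -0.991], [0.0, -1.0, -0.0]]
ft_force: [0.6, 0.3, -2.2]
grip_width: 0.0526
```

```bash
python3 - <<'E'
from h import *
save("side","pics/s3.png")
crop("pics/s3.png",250,180,410,310,4,"pics/s3c.png")
o=env.observe();print(o["time_s"],o["position"],o["grip_width"],o["ft_force"])
E
```

```text
4.9667 [0.47121642 0.01219893 0.05861323] 0.052519916887644146 [ 0.80645276 -0.45673927 -1.51267675]
```

View pics/s3c.png

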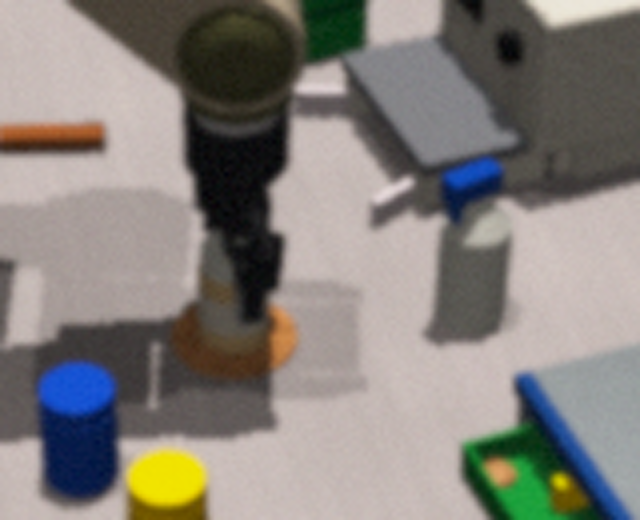

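Call:
carry_out --targets '[[[0.6, 0, 0, -2, 0, 0, 0], [0.6, 0, 0, -3.5, 0, 0, 0], [0.6, 0, 0, -4.5, 0, 0, 0], [0.6, 0, 0, -4.5, 0, 0, 0]]]'

```text
time_s: 5.3
position: [0.4712, 0.0123, 0.0545]
tool_rot: [[-0.991, 0.001, 0.131], [-0.131, -0.0, -0.991], [-0.001, -1.0, 0.0]]
ft_force: [-1.9, 0.9, 5.9]
grip_width: 0.0529
```

Contact (+6 N). Release and rise.

Call:
carry_out --targets '[[[0.35, 0, 0, 0, 0, 0, 0], [0.25, 0, 0, 0, 0, 0, 0], [0.15, 0, 0, 0, 0, 0, 0], [0, 0, 0, 0, 0, 0, 0], [0, 0, 0, 0, 0, 0, 0], [0, 0, 0, 0, 0, 0, 0], [0, 0, 0, 0, 0, 0, 0], [0, 0, 0, 10, 0, 0, 0], [0, 0, 0, 30, 0, 0, 0], [0, 0, 0, 55, 0, 0, 0], [0, 0, 0, 80, 0, 0, 0], [0, 0, 0, 110, 0, 0, 0], [0, 0, 0, 130, 0, 0, 0], [0, 20, -25, 130, 0, 0, 0], [0, 45, -60, 130, 0, 0, 0], [0, 70, -95, 130, 0, 0, 0], [0, 95, -130, 130, 0, 0, 0], [0.5, 110, -165, 130, 0, 0, 0], [1, 125, -195, 130, 0, 0, 0], [1, 140, -222, 130, 0, 0, 0]]]'

```text
time_s: 6.97
position: [0.6114, -0.212, 0.1834]
tool_rot: [[-0.991, -0.0, 0.13], [-0.13, 0.0, -0.991], [0.0, -1.0, -0.0]]
ft_force: [0.4, 0.4, 0.6]
grip_width: 0.0515
```

```bash
python3 - <<'E'
from h import *
save("side","pics/s4.png");save("top","pics/t4.png")
crop("pics/s4.png",270,200,430,330,4,"pics/s4c.png")
crop("pics/t4.png",290,170,450,300,4,"pics/t4c.png")
o=env.observe();print(o["time_s"],o["position"],o["grip_width"],o["ft_force"])
E
```

```text
7.0667 [ 0.61192287 -0.2137355   0.18257819] 0.03629487171818999 [-0.20271308  1.14769227 -0.9443527 ]
```

View pics/s4c.png

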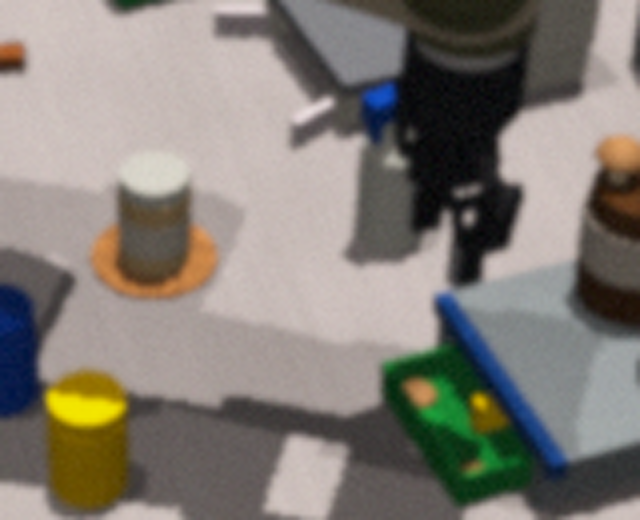

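View pics/t4c.png

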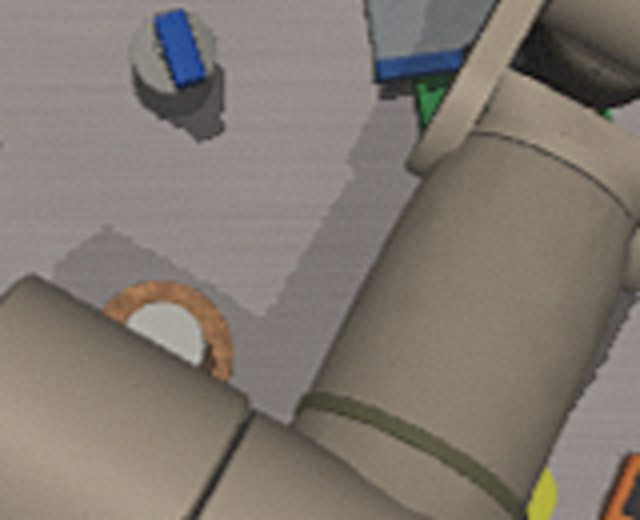

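Jar stands upright inside the coaster. Next: closed fingers into the free pocket behind the tray's front wall.

Call:
carry_out --targets '[[[1, 8, -4, 0, 0, 0, 0], [1, 16, -8, 0, 0, 0, 0], [1, 16, -8, -20, 0, 0, 0], [1, 16, -8, -50, 0, 0, 0], [1, 16, -8, -75, 0, 0, 0], [1, 16, -8, -95, 0, 0, 0], [1, 16, -8, -105, 0, 0, 0], [1, 16, -8, -105, 0, 0, 0], [1, 16, -8, -105, 0, 0, 0], [1, 16, -8, -105, 0, 0, 0]]]'

```text
time_s: 7.9
position: [0.6276, -0.2178, 0.0804]
tool_rot: [[-0.991, 0.002, 0.131], [-0.131, -0.001, -0.991], [-0.002, -1.0, 0.002]]
ft_force: [0.3, -0.1, -0.2]
grip_width: 0.0002
```

```bash
python3 - <<'E'
from h import *
d=save("side","pics/s5.png")
crop("pics/s5.png",340,240,440,320,7,"pics/s5c.png")
o=env.observe();print(o["time_s"],o["position"],o["grip_width"],o["ft_force"])
E
```

```text
7.95 [ 0.62761128 -0.21787589  0.08053683] 0.00014245508685766303 [ 0.6628808   0.58506298 -0.10188046]
```

View pics/s5c.png

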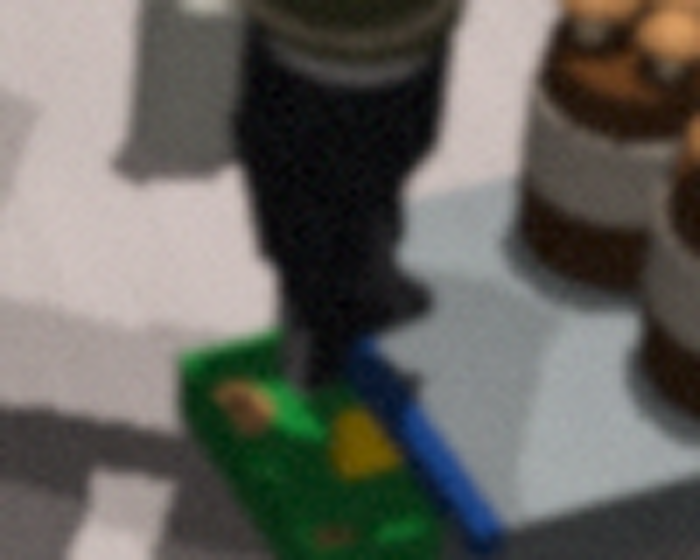

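Call:
carry_out --targets '[[[1, 0, 0, -15, 0, 0, 0], [1, 0, 0, -28, 0, 0, 0], [1, 0, 0, -38, 0, 0, 0], [1, 0, 0, -44, 0, 0, 0], [1, 0, 0, -48, 0, 0, 0], [1, 0, 0, -48, 0, 0, 0], [1, 0, 0, -48, 0, 0, 0]]]'

```text
time_s: 8.53
position: [0.6272, -0.2178, 0.0313]
tool_rot: [[-0.991, 0.001, 0.131], [-0.131, -0.0, -0.991], [-0.001, -1.0, 0.0]]
ft_force: [-0.1, 1.0, -0.4]
grip_width: -0.0002
```

```bash
python3 - <<'E'
from h import *
d=save("side","pics/s6.png")
crop("pics/s6.png",340,240,440,320,7,"pics/s6c.png")
o=env.observe();print(o["time_s"],o["position"],o["grip_width"],o["ft_force"])
E
```

```text
8.5833 [ 0.62732242 -0.21784864  0.03154337] -0.00035124331256381803 [ 0.08105508 -0.1245404   0.69818759]
```

View pics/s6c.png

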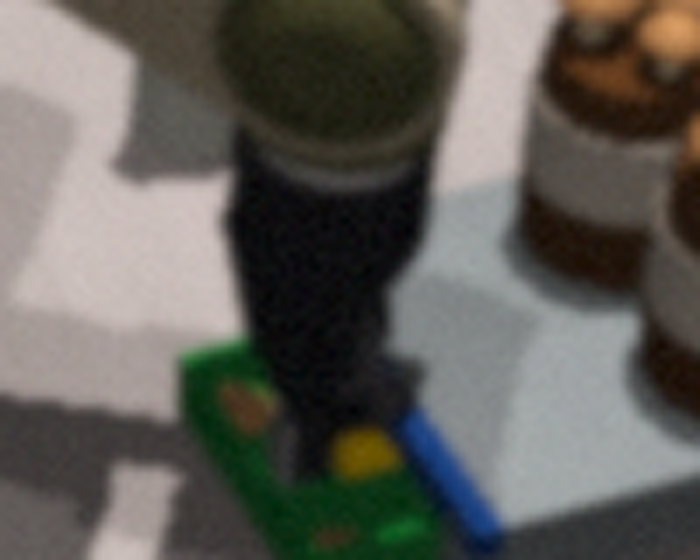

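Fingers are in the pocket between front wall and bar, no contact force. Pull along the stand's -x.

Call:
carry_out --targets '[[[1, -4, -0.5, 0, 0, 0, 0], [1, -7, -0.9, 0, 0, 0, 0], [1, -10, -1.3, 0, 0, 0, 0], [1, -14, -1.8, 0, 0, 0, 0], [1, -19, -2.5, 0, 0, 0, 0], [1, -25, -3.3, 0, 0, 0, 0], [1, -32, -4.2, 0, 0, 0, 0], [1, -39, -5.1, 0, 0, 0, 0], [1, -46, -6.1, 0, 0, 0, 0], [1, -53, -7, 0, 0, 0, 0], [1, -60, -7.9, 0, 0, 0, 0], [1, -67, -8.8, 0, 0, 0, 0], [1, -74, -9.7, 0, 0, 0, 0], [1, -81, -10.7, 0, 0, 0, 0], [1, -88, -11.6, 0, 0, 0, 0], [1, -95, -12.5, 0, 0, 0, 0], [1, -102, -13.4, 0, 0, 0, 0], [1, -108, -14.2, 0, 0, 0, 0], [1, -112, -14.8, 0, 0, 0, 0], [1, -112, -14.8, 0, 0, 0, 0]]]'

```text
time_s: 10.25
position: [0.5137, -0.2324, 0.0306]
tool_rot: [[-0.991, -0.002, 0.131], [-0.131, 0.001, -0.991], [0.002, -1.0, -0.001]]
ft_force: [-0.6, -1.0, 0.1]
grip_width: -0.0001
```

```bash
python3 - <<'E'
from h import *
d=save("side","pics/s7.png");save("top","pics/t7.png")
crop("pics/s7.png",310,230,430,330,6,"pics/s7c.png")
crop("pics/t7.png",365,150,475,260,5,"pics/t7c.png")
o=env.observe();print(o["time_s"],o["position"],o["grip_width"],o["ft_force"])
E
```

```text
10.35 [ 0.51394298 -0.23212706  0.03021822] -0.0004168950210337371 [ 0.5208636  -0.19348789 -0.15953831]
```

View pics/s7c.png

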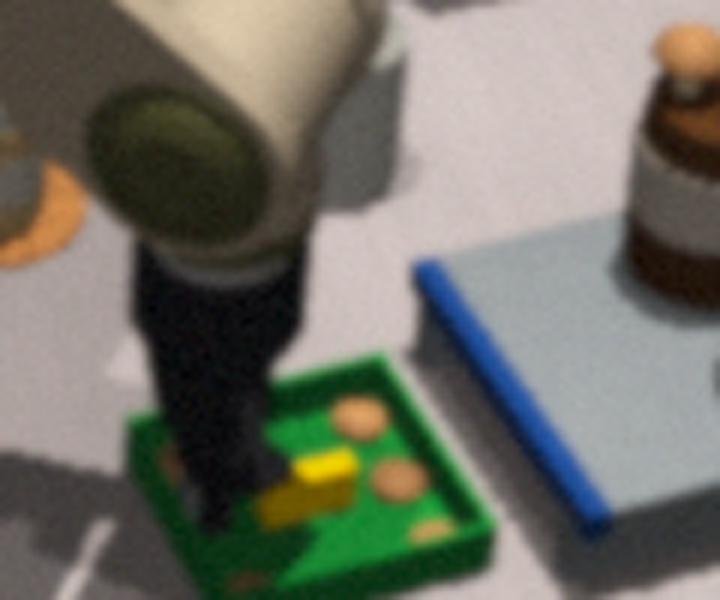

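View pics/t7c.png

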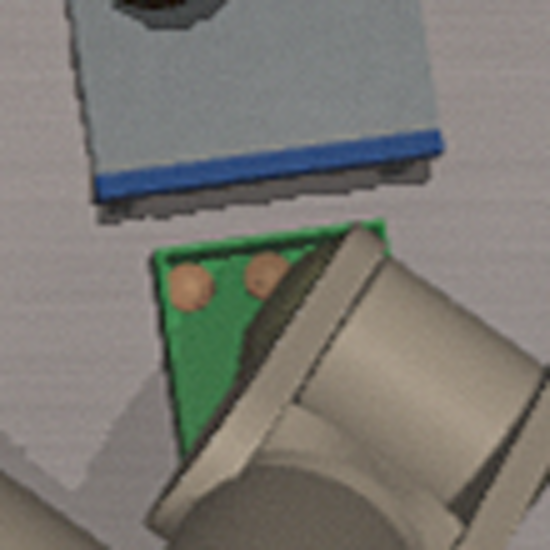

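Tray wholly clear of the lip with visible bench between. Measure it: rear rim corners in top crop (155,251),(385,222); bar top in the side crop about corners (293,472),(340,450),(357,462),(308,485).

```bash
python3 - <<'E'
from h import *
T=load("pics/t7.npz");S=load("pics/s7.npz")
c1=lambda x,y:((x+.5)/5-.5+365,(y+.5)/5-.5+150)
c3=lambda x,y:((x+.5)/6-.5+310,(y+.5)/6-.5+230)
L=onplane(T,*c1(155,251),.028);R=onplane(T,*c1(385,222),.028)
L2=onplane(S,*c3(378,356),.028);R2=onplane(S,*c3(494,524),.028);F2=onplane(S,*c3(130,420),.028)
print((np.array([L,R,L2,R2,F2])*1000).round(1))
for a,b in((L,R),(L2,R2)):
    v=a-b;print(np.degrees(np.arctan2(-v[0],v[1])),np.linalg.norm(v)*1000)
    ax=np.array([v[1],-v[0],0])/np.linalg.norm(v);print("ctr",((a+b)/2-65e-3*ax)*1000)
for p in[(293,472),(340,450),(357,462),(308,485)]:print((onplane(S,*c3(*p),.028)*1000).round(1))
E
```

```text
[[ 619.9 -159.1   28. ]
 [ 634.7 -278.6   28. ]
 [ 616.1 -162.5   28. ]
 [ 633.7 -277.    28. ]
 [ 492.6 -178.8   28. ]]
7.076672051063304 120.4083835181333
ctr [ 562.82175383 -226.81515259   28.        ]
8.737106488062953 115.85339265641011
ctr [ 560.69126714 -229.57999669   28.        ]
[ 555.9 -226.8   28. ]
[ 580.7 -218.    28. ]
[ 585.9 -226.9   28. ]
[ 560.2 -236.1   28. ]
```

Call:
carry_out --targets '[[[1, 2, 0, 5, 0, 0, 0], [1, 2, 0, 20, 0, 0, 0], [1, 2, 0, 35, 0, 0, 0], [0.7, 10, 1, 50, 0, 0, 0], [0.5, 22, 2.5, 60, 0, 0, 0], [0.45, 34, 4, 60, 0, 0, 0], [0.45, 43, 5, 60, 0, 0, 0], [0.45, 47.5, 5.2, 60, 0, 0, 0], [0.45, 47.5, 5.2, 60, 0, 0, 0], [0.45, 47.5, 5.2, 60, 0, 0, 0]]]'

```text
time_s: 11.18
position: [0.562, -0.227, 0.0902]
tool_rot: [[-0.991, -0.002, 0.131], [-0.131, 0.001, -0.991], [0.001, -1.0, -0.001]]
ft_force: [0.1, 0.1, 0.6]
grip_width: 0.0468
```

```bash
python3 - <<'E'
from h import *
d=save("side","pics/s8.png")
crop("pics/s8.png",310,230,430,330,6,"pics/s8c.png")
o=env.observe();print(o["time_s"],o["position"],o["grip_width"],o["ft_force"])
E
```

```text
11.2333 [ 0.56191424 -0.22713376  0.09029872] 0.046722147708425615 [ 0.24776335 -0.42268009  0.44811175]
```

View pics/s8c.png

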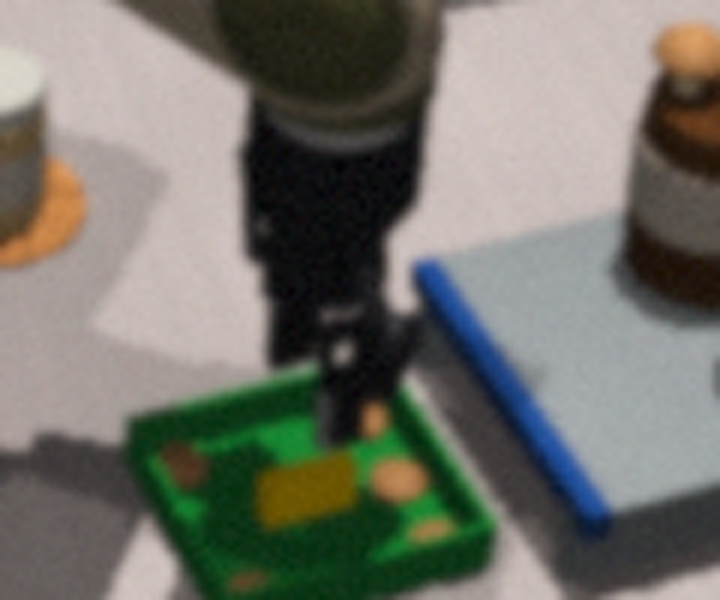

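```bash
python3 - <<'E'
from h import *
S=load("pics/s8.npz")
im=cv2.imread("pics/s8c.png")
a=np.radians(7.5);ux=np.array([np.cos(a),np.sin(a)]);uy=np.array([-np.sin(a),np.cos(a)])
for c,col in(((.5625,-.227),(255,0,255)),):
    for z,hx,hy in((.028,.022,.006),(.028,.065,.06)):
        pts=[]
        for sx,sy in((1,1),(1,-1),(-1,-1),(-1,1)):
            p=np.array(c)+sx*hx*ux+sy*hy*uy
            u,v=proj(S,[*p,z]);pts.append([(u-310+.5)*6,(v-230+.5)*6])
        cv2.polylines(im,[np.int32(pts)],True,col,1)
cv2.imwrite("pics/s8d.png",im)
E
```

```text
(no output)
```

View pics/s8d.png

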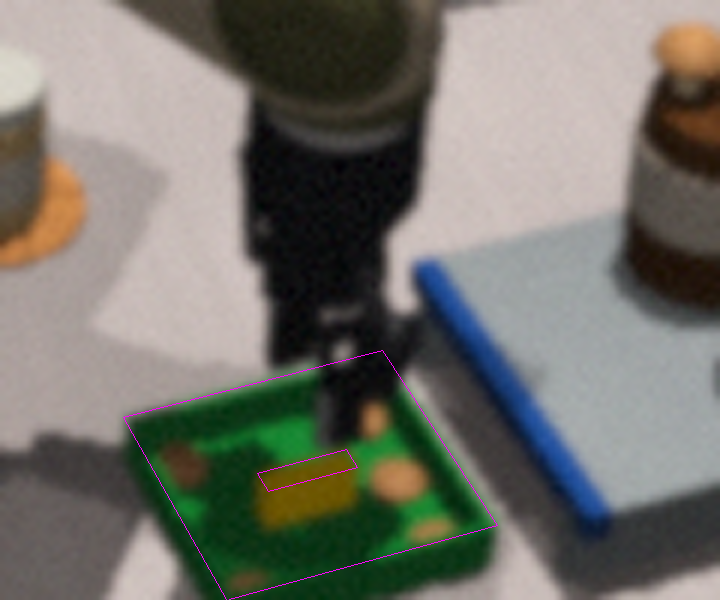

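Model outline fits the tray well. Lower and grip the bar.

Call:
carry_out --targets '[[[0.45, 0, 0, -15, 0, 0, 0], [0.45, 0, 0, -30, 0, 0, 0], [0.45, 0, 0, -43, 0, 0, 0], [0.45, 0, 0, -52, 0, 0, 0], [0.45, 0, 0, -57, 0, 0, 0], [0.45, 0, 0, -59, 0, 0, 0], [0.45, 0, 0, -59, 0, 0, 0], [0.8, 0, 0, -59, 0, 0, 0], [1, 0, 0, -59, 0, 0, 0], [1, 0, 0, -59, 0, 0, 0], [1, 0, 0, -59, 0, 0, 0], [1, 0, 0, -59, 0, 0, 0], [1, 0, 0, -59, 0, 0, 0]]]' --squeeze 60

```text
time_s: 12.32
position: [0.5627, -0.2274, 0.0326]
tool_rot: [[-0.991, 0.001, 0.131], [-0.131, -0.001, -0.991], [-0.001, -1.0, 0.001]]
ft_force: [-1.4, 1.2, 5.4]
grip_width: 0.0108
```

```bash
cat > ov.py <<'E'
from h import *
import sys
ox,oy,yaw=map(float,sys.argv[1:4]);tag=sys.argv[4]
a=np.radians(yaw);ux=np.array([np.cos(a),np.sin(a)]);uy=np.array([-np.sin(a),np.cos(a)])
o=np.array([ox,oy])/1000
for f,w,s in(("top0",(205,150,305,225),8),("side0",(315,180,395,240),10)):
    d=load(f"pics/{f}.npz");x0,y0,x1,y1=w
    im=cv2.resize(cv2.imread(f"pics/{f}.png")[y0:y1,x0:x1],None,fx=s,fy=s,interpolation=cv2.INTER_CUBIC)
    def pl(pts,z,col):
        P=[]
        for x,y in pts:
            u,v=proj(d,[*(o+x/1000*ux+y/1000*uy),z/1000]);P.append([(u-x0+.5)*s,(v-y0+.5)*s])
        cv2.polylines(im,[np.int32(P)],True,col,1)
    pl([(0,86),(0,-86),(95,-86),(95,86)],50,(255,0,255))
    for k in(1,-1): pl([(0,63*k),(-42,80*k),(-42,88*k),(0,71*k)],24,(0,0,255))
    cv2.imwrite(f"pics/ov_{tag}_{f}.png",im)
E
python3 ov.py 639 210.3 7.4 a
```

```text
(no output)
```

View pics/ov_a_top0.png

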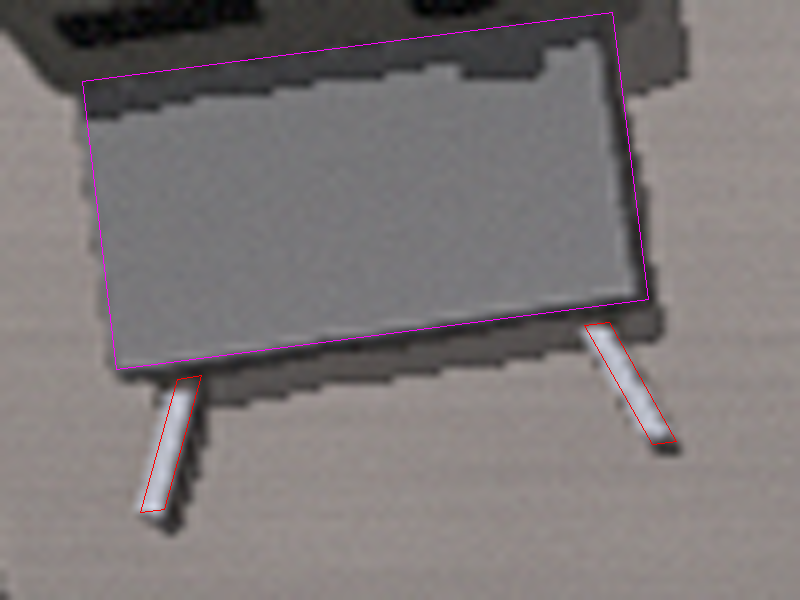

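View pics/ov_a_side0.png

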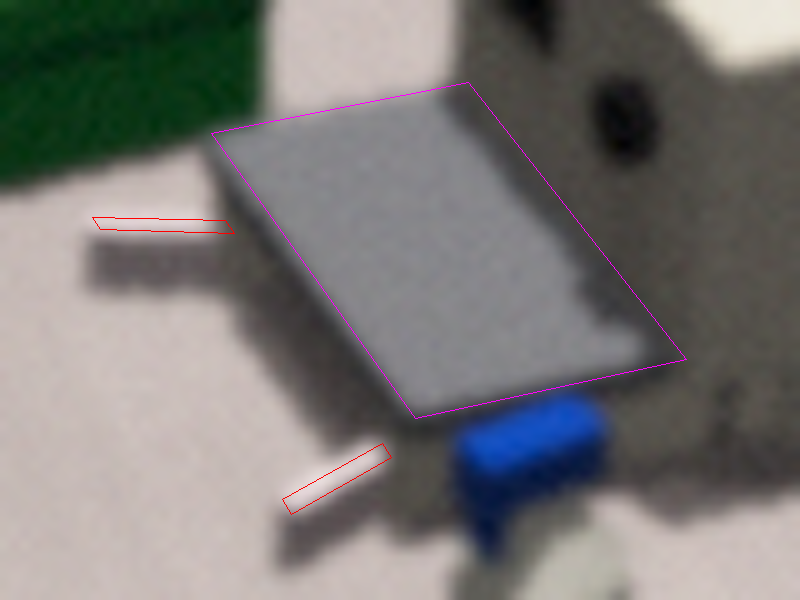

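Overlay fits the hood and both guides: dryer origin (639, 210), yaw 7.4°. Lift straight up and check level.

Call:
carry_out --targets '[[[1, 0, 0, 3, 0, 0, 0], [1, 0, 0, 8, 0, 0, 0], [1, 0, 0, 15, 0, 0, 0], [1, 0, 0, 25, 0, 0, 0], [1, 0, 0, 38, 0, 0, 0], [1, 0, 0, 53, 0, 0, 0], [1, 0, 0, 70, 0, 0, 0], [1, 0, 0, 88, 0, 0, 0], [1, 0, 0, 105, 0, 0, 0], [1, 0, 0, 120, 0, 0, 0], [1, 0, 0, 132, 0, 0, 0], [1, 0, 0, 142, 0, 0, 0], [1, 0, 0, 148, 0, 0, 0], [1, 0, 0, 150, 0, 0, 0], [1, 0, 0, 150, 0, 0, 0], [1, 0, 0, 150, 0, 0, 0]]]'

```text
time_s: 13.65
position: [0.5623, -0.2271, 0.1812]
tool_rot: [[-0.991, -0.001, 0.131], [-0.131, 0.001, -0.991], [0.001, -1.0, -0.001]]
ft_force: [-0.0, 0.4, -4.0]
grip_width: 0.0104
```

```bash
python3 - <<'E'
from h import *
d=save("side","pics/s9.png")
crop("pics/s9.png",310,180,430,280,6,"pics/s9c.png")
o=env.observe();print(o["time_s"],o["position"],o["grip_width"],o["ft_force"],o["wrist_torque"])
S=d;im=cv2.imread("pics/s9c.png")
a=np.radians(7.5);ux=np.array([np.cos(a),np.sin(a)]);uy=np.array([-np.sin(a),np.cos(a)])
for z in(.028,):
  for hx,hy in((.022,.006),(.065,.06)):
        pts=[]
        for sx,sy in((1,1),(1,-1),(-1,-1),(-1,1)):
            p=np.array((.5625,-.227))+sx*hx*ux+sy*hy*uy
            u,v=proj(S,[*p,z+.150]);pts.append([(u-310+.5)*6,(v-180+.5)*6])
        cv2.polylines(im,[np.int32(pts)],True,(255,0,255),1)
cv2.imwrite("pics/s9d.png",im)
E
```

```text
13.7 [ 0.56221032 -0.2271081   0.18102523] 0.011015208903253183 [ 0.0958201   0.40243634 -3.10086274] [-0.01702812 -0.00915816  0.05338573]
```

View pics/s9d.png

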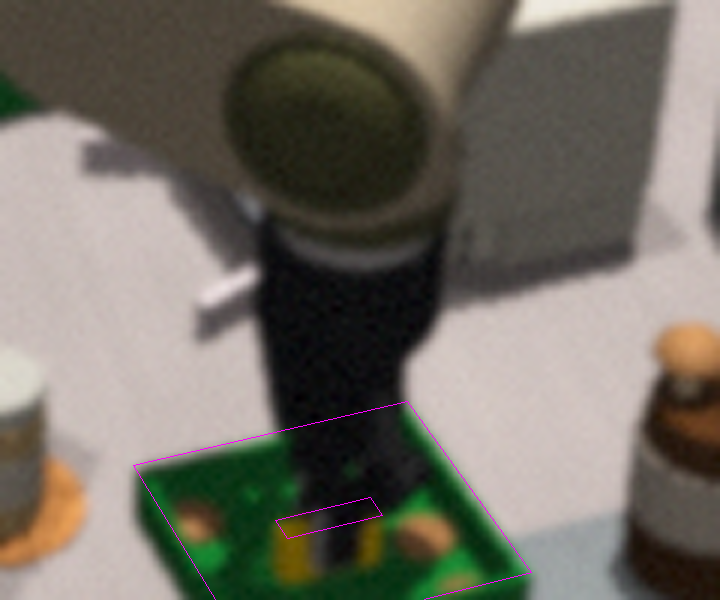

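Held level, outline matches. Carry over to in front of the dryer.

Call:
carry_out --targets '[[[1, -1, 8, 0, 0, 0, 0], [1, -2, 22, 0, 0, 0, 0], [1, -4, 40, 0, 0, 0, 0], [1, -6, 62, 0, 0, 0, 0], [1, -8, 86, 0, 0, 0, 0], [1, -10.5, 112, 0, 0, 0, 0], [1, -13, 138, 0, 0, 0, 0], [1, -16, 166, 0, 0, 0, 0], [1, -19, 194, 0, 0, 0, 0], [1, -21, 222, 0, 0, 0, 0], [1, -24, 250, 0, 0, 0, 0], [1, -27, 278, 0, 0, 0, 0], [1, -29, 304, 0, 0, 0, 0], [1, -32, 330, 0, 0, 0, 0], [1, -34, 354, 0, 0, 0, 0], [1, -36, 376, 0, 0, 0, 0], [1, -38, 394, 0, 0, 0, 0], [1, -39, 408, 0, 0, 0, 0], [1, -40, 418, 0, 0, 0, 0], [1, -40.5, 422, 0, 0, 0, 0]]]'

```text
time_s: 15.37
position: [0.5208, 0.1969, 0.1818]
tool_rot: [[-0.991, -0.0, 0.133], [-0.133, 0.0, -0.991], [0.0, -1.0, -0.0]]
ft_force: [-0.0, -0.9, -3.7]
grip_width: 0.0105
```

Call:
carry_out --targets '[[[1, 0, 0, 0, 0, 0, 0], [1, 0, 0, -10, 0, 0, 0], [1, 0, 0, -25, 0, 0, 0], [1, 0, 0, -45, 0, 0, 0], [1, 0, 0, -65, 0, 0, 0], [1, 0, 0, -85, 0, 0, 0], [1, 0, 0, -102, 0, 0, 0], [1, 0, 0, -116, 0, 0, 0], [1, 0, 0, -127, 0, 0, 0], [1, 0, 0, -135, 0, 0, 0], [1, 0, 0, -140, 0, 0, 0], [1, 0, 0, -140, 0, 0, 0], [1, 0, 0, -140, 0, 0, 0]]]'

```text
time_s: 16.45
position: [0.5222, 0.1945, 0.042]
tool_rot: [[-0.991, 0.0, 0.131], [-0.131, 0.0, -0.991], [-0.0, -1.0, 0.0]]
ft_force: [-0.1, -1.4, -3.0]
grip_width: 0.0109
```

```bash
python3 - <<'E'
from h import *
save("side","pics/s10.png");save("top","pics/t10.png")
crop("pics/s10.png",260,160,400,265,5,"pics/s10c.png")
crop("pics/t10.png",190,130,340,280,4,"pics/t10c.png")
o=env.observe();print(o["time_s"],o["position"],o["tool_rot"],o["grip_width"],o["ft_force"],o["wrist_torque"])
E
```

```text
16.55 [0.52236793 0.19469887 0.04244865] [[-9.91372455e-01  1.30407257e-03  1.31068511e-01]
 [-1.31068421e-01  1.54462226e-04 -9.91373313e-01]
 [-1.31306787e-03 -9.99999138e-01  1.77931358e-05]] 0.010043585174786502 [ 0.15722261 -0.42488135 -3.11936784] [0.01162649 0.03841793 0.0237927 ]
```

View pics/s10c.png

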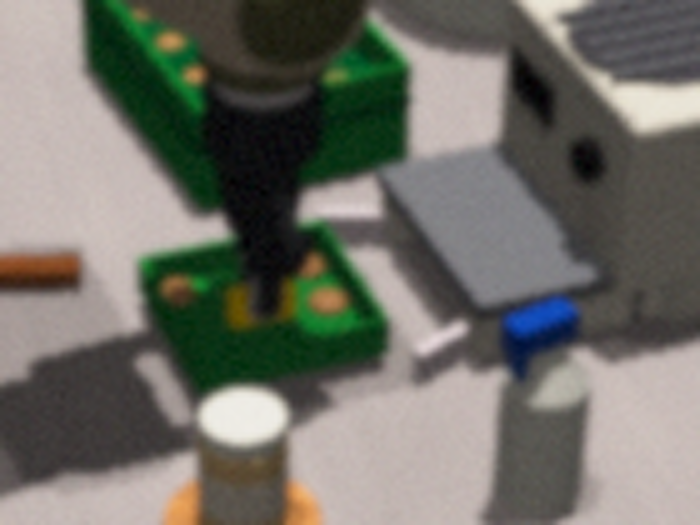

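View pics/t10c.png

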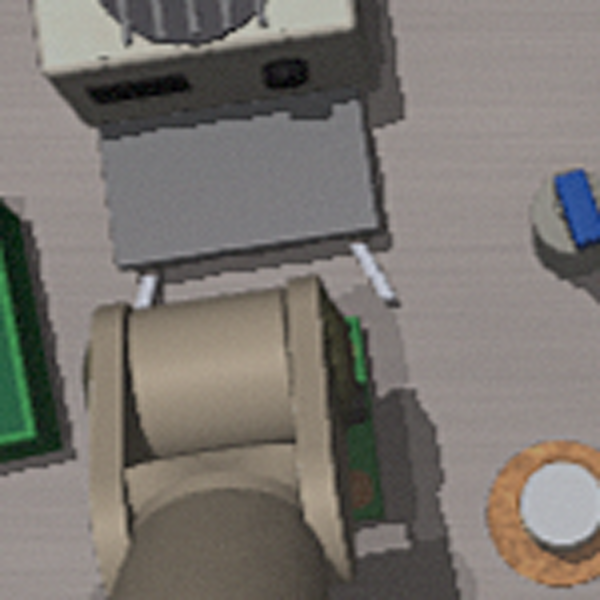

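Tray level before the mouth, jar well inside the coaster. Set down lightly and slide into the guides.

Call:
carry_out --targets '[[[1, 0, 0, -4, 0, 0, 0], [1, 0, 0, -7, 0, 0, 0], [1, 0, 0, -9, 0, 0, 0], [1, 0, 0, -9, 0, 0, 0], [1, 4, 0.5, -9, 0, 0, 0], [1, 9, 1.2, -9, 0, 0, 0], [1, 14, 1.8, -9, 0, 0, 0], [1, 19, 2.5, -9, 0, 0, 0], [1, 24, 3.1, -9, 0, 0, 0], [1, 29, 3.8, -9, 0, 0, 0], [1, 34, 4.4, -9, 0, 0, 0], [1, 39, 5.1, -9, 0, 0, 0], [1, 44, 5.7, -9, 0, 0, 0], [1, 48, 6.2, -9, 0, 0, 0], [1, 52, 6.8, -9, 0, 0, 0], [1, 55, 7.1, -9, 0, 0, 0], [1, 57, 7.4, -9, 0, 0, 0], [1, 57, 7.4, -9, 0, 0, 0]]]'

```text
time_s: 18.05
position: [0.5792, 0.2023, 0.0328]
tool_rot: [[-0.991, 0.0, 0.131], [-0.131, 0.0, -0.991], [-0.0, -1.0, -0.0]]
ft_force: [1.0, 0.4, -3.8]
grip_width: 0.0107
```

```bash
python3 - <<'E'
from h import *
save("side","pics/s11.png");save("top","pics/t11.png")
crop("pics/s11.png",300,170,400,245,7,"pics/s11c.png")
crop("pics/t11.png",190,130,310,230,6,"pics/t11c.png")
o=env.observe();print(o["time_s"],o["position"],o["grip_width"],o["ft_force"],o["wrist_torque"])
E
```

```text
18.15 [0.57911094 0.20221411 0.03282598] 0.010566455956221835 [ 0.10152347  1.37070409 -2.49293376] [ 0.24292836 -0.07459724  0.13147263]
```

View pics/s11c.png

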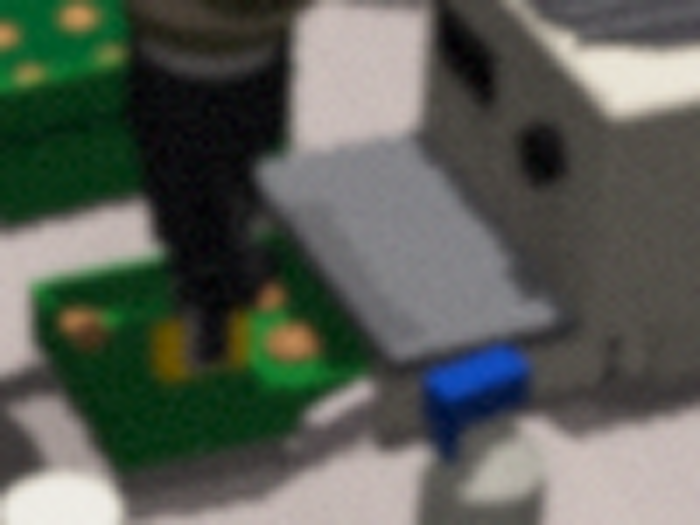

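View pics/t11c.png

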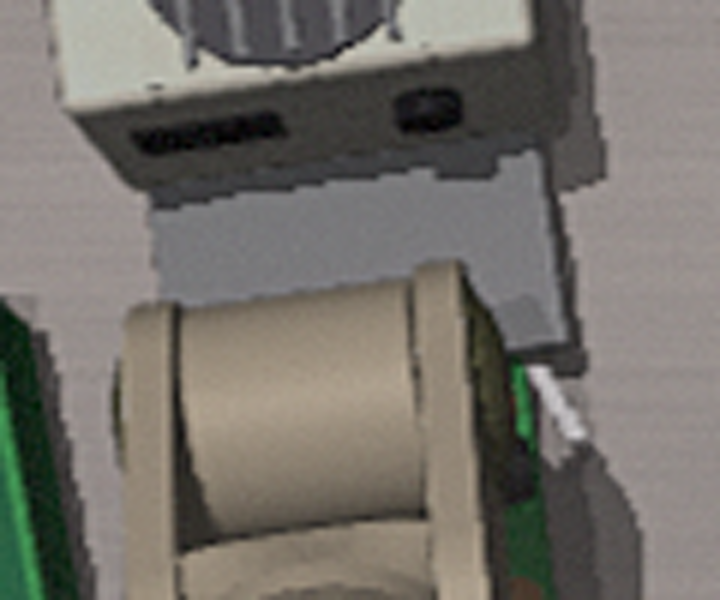

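Call:
carry_out --targets '[[[1, 0, 0.8, -0.5, 0, 0, 0], [1, 4, 1.4, -1, 0, 0, 0], [1, 8, 1.9, -1, 0, 0, 0], [1, 12, 2.4, -1, 0, 0, 0], [1, 16, 2.9, -1, 0, 0, 0], [1, 20, 3.4, -1, 0, 0, 0], [1, 20, 3.4, -1, 0, 0, 0]]]'

```text
time_s: 18.73
position: [0.5993, 0.2056, 0.0327]
tool_rot: [[-0.991, 0.001, 0.131], [-0.131, 0.0, -0.991], [-0.001, -1.0, 0.0]]
ft_force: [-2.7, -1.2, 4.9]
grip_width: 0.0105
```

```bash
python3 - <<'E'
from h import *
o=env.observe();print(o["time_s"],o["position"],o["grip_width"],o["ft_force"],o["wrist_torque"])
E
```

```text
18.7333 [0.59930939 0.2055973  0.03266773] 0.010483717464002482 [-2.7360065  -1.19545988  4.91300982] [0.03311365 0.36639571 0.0249192 ]
```

Call:
carry_out --targets '[[[1, 4, 0.4, 0, 0, 0, 0], [1, 8, 0.9, 0, 0, 0, 0], [1, 12, 1.4, 0, 0, 0, 0], [1, 16, 1.9, 0, 0, 0, 0], [1, 18, 2.2, 0, 0, 0, 0], [1, 18, 2.2, 0, 0, 0, 0]]]'

```text
time_s: 19.23
position: [0.6164, 0.208, 0.0327]
tool_rot: [[-0.991, -0.001, 0.131], [-0.131, 0.0, -0.991], [0.001, -1.0, -0.0]]
ft_force: [-6.8, -0.1, 7.3]
grip_width: 0.0106
```

```bash
python3 - <<'E'
from h import *
save("side","pics/s12.png");save("top","pics/t12.png")
crop("pics/s12.png",300,170,400,245,7,"pics/s12c.png")
o=env.observe();print(o["time_s"],o["position"],o["grip_width"],o["ft_force"],o["wrist_torque"])
E
```

```text
19.3333 [0.61640306 0.20797105 0.03266297] 0.010558335173719336 [-5.5000517   1.01775223  6.70424867] [0.05453763 0.90031093 0.02091896]
```

View pics/s12c.png

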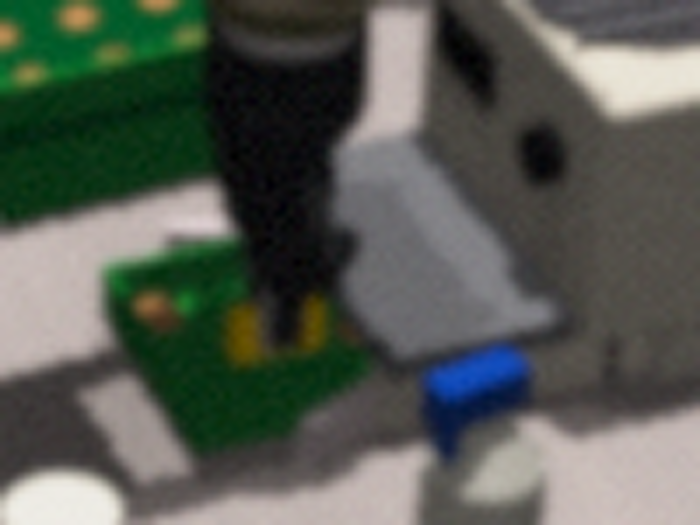

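Rear half is in the bay; a -5.5 N resistance suggests the finger is close to the hood, so release here, rise, go round in front and push the front wall.

Call:
carry_out --targets '[[[0.85, 0, 0, 0, 0, 0, 0], [0.7, 0, 0, 0, 0, 0, 0], [0.7, 0, 0, 0, 0, 0, 0], [0.7, 0, 0, 0, 0, 0, 0], [0.7, 0, 0, 8, 0, 0, 0], [0.7, 0, 0, 20, 0, 0, 0], [0.7, 0, 0, 35, 0, 0, 0], [0.7, 0, 0, 50, 0, 0, 0], [1, -10, -1.3, 52, 0, 0, 0], [1, -28, -3.6, 52, 0, 0, 0], [1, -48, -6.2, 52, 0, 0, 0], [1, -66, -8.6, 52, 0, 0, 0], [1, -80, -10.4, 52, 0, 0, 0], [1, -90, -11.7, 52, 0, 0, 0], [1, -90, -11.7, 52, 0, 0, 0], [1, -90, -11.7, 52, 0, 0, 0]]]'

```text
time_s: 20.67
position: [0.5276, 0.1962, 0.085]
tool_rot: [[-0.991, 0.002, 0.131], [-0.131, 0.0, -0.991], [-0.002, -1.0, -0.0]]
ft_force: [0.7, -0.1, 0.3]
grip_width: 0.0002
```

```bash
python3 - <<'E'
from h import *
save("side","pics/s13.png");save("top","pics/t13.png")
crop("pics/s13.png",290,170,390,245,7,"pics/s13c.png")
crop("pics/t13.png",190,130,310,230,6,"pics/t13c.png")
o=env.observe();print(o["time_s"],o["position"],o["grip_width"],o["ft_force"],o["wrist_torque"])
E
```

```text
20.7667 [0.5279767  0.19610949 0.0844335 ] 0.00017844015445028745 [ 0.80910971 -0.16278572 -0.32788066] [-0.0375468   0.01495286 -0.01141896]
```

View pics/s13c.png

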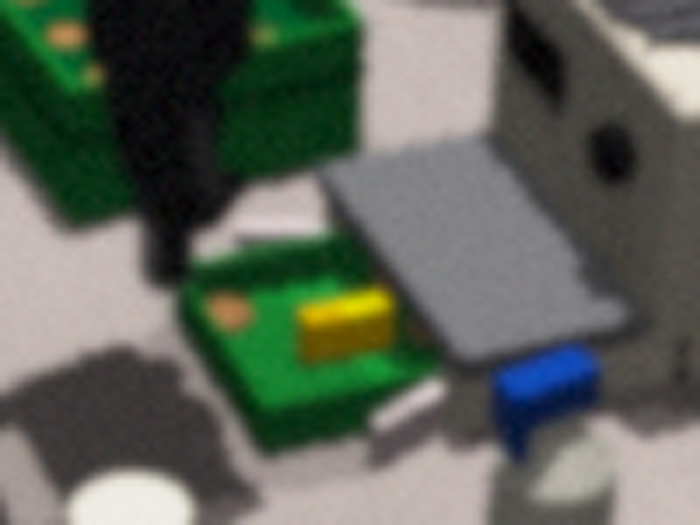

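View pics/t13c.png

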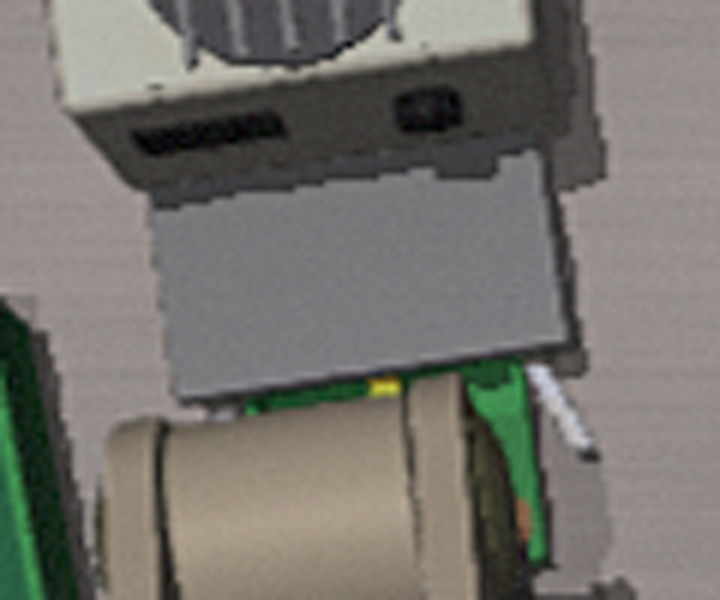

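Tray sits straight, half in the bay, fingers just in front of its front wall. Lower and push.

Call:
carry_out --targets '[[[1, 0, 0, -15, 0, 0, 0], [1, 0, 0, -32, 0, 0, 0], [1, 0, 0, -46, 0, 0, 0], [1, 0, 0, -54, 0, 0, 0], [1, 0, 0, -54, 0, 0, 0], [1, 5, 0.6, -54, 0, 0, 0], [1, 10, 1.3, -54, 0, 0, 0], [1, 15, 1.9, -54, 0, 0, 0], [1, 20, 2.6, -54, 0, 0, 0], [1, 25, 3.2, -54, 0, 0, 0], [1, 30, 3.9, -54, 0, 0, 0], [1, 35, 4.5, -54, 0, 0, 0], [1, 40, 5.2, -54, 0, 0, 0], [1, 45, 5.8, -54, 0, 0, 0], [1, 50, 6.5, -54, 0, 0, 0], [1, 54, 7, -54, 0, 0, 0], [1, 58, 7.5, -54, 0, 0, 0], [1, 62, 8, -54, 0, 0, 0], [1, 62, 8, -54, 0, 0, 0]]]'

```text
time_s: 22.35
position: [0.5901, 0.2041, 0.0298]
tool_rot: [[-0.991, 0.002, 0.131], [-0.131, 0.0, -0.991], [-0.002, -1.0, -0.0]]
ft_force: [-0.1, 0.6, 0.5]
grip_width: -0.0002
```

```bash
python3 - <<'E'
from h import *
save("side","pics/s14.png")
crop("pics/s14.png",290,170,390,245,7,"pics/s14c.png")
o=env.observe();print(o["time_s"],o["position"],o["grip_width"],o["ft_force"],o["wrist_torque"])
E
```

```text
22.4 [0.58996784 0.20408976 0.02971728] 8.489680127728227e-05 [ 0.22690019 -0.42890347  0.04158062] [-0.0504064  -0.04542479  0.04839158]
```

View pics/s14c.png

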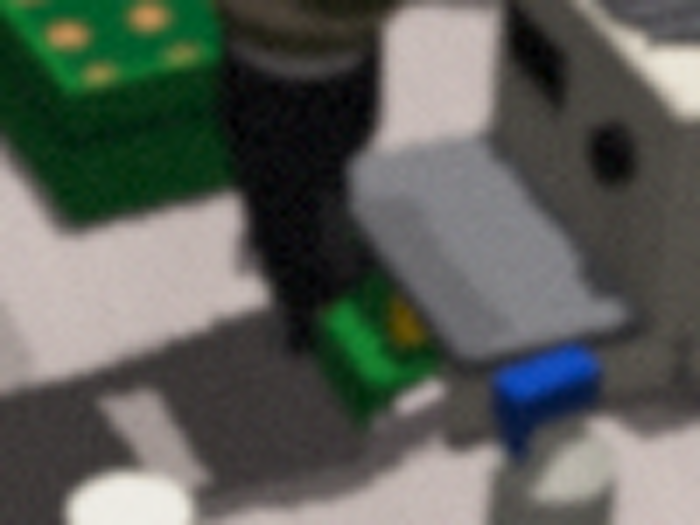

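Sliding in smoothly. Continue in small steps towards the stop, expected near TCP x ≈ 614.

Call:
carry_out --targets '[[[1, 4, 0.5, 0, 0, 0, 0], [1, 8, 1, 0, 0, 0, 0], [1, 12, 1.6, 0, 0, 0, 0], [1, 15, 1.9, 0, 0, 0, 0], [1, 18, 2.3, 0, 0, 0, 0], [1, 20, 2.6, 0, 0, 0, 0], [1, 20, 2.6, 0, 0, 0, 0]]]'

```text
time_s: 22.98
position: [0.6097, 0.2067, 0.0298]
tool_rot: [[-0.991, 0.001, 0.131], [-0.131, 0.0, -0.991], [-0.001, -1.0, -0.0]]
ft_force: [-0.4, 0.5, 0.2]
grip_width: -0.0001
```

Call:
carry_out --targets '[[[1, 1, 0.1, 0, 0, 0, 0], [1, 2, 0.3, 0, 0, 0, 0], [1, 3, 0.4, 0, 0, 0, 0]]]'

```text
time_s: 23.23
position: [0.6119, 0.2071, 0.0298]
tool_rot: [[-0.991, -0.0, 0.131], [-0.131, -0.0, -0.991], [0.0, -1.0, -0.0]]
ft_force: [-2.1, 0.7, -0.1]
grip_width: -0.0
```

Call:
carry_out --targets '[[[1, 1, 0.1, 0, 0, 0, 0], [1, 2, 0.3, 0, 0, 0, 0], [1, 2, 0.3, 0, 0, 0, 0]]]'

```text
time_s: 23.48
position: [0.6125, 0.2071, 0.0298]
tool_rot: [[-0.991, -0.004, 0.131], [-0.131, -0.001, -0.991], [0.004, -1.0, 0.0]]
ft_force: [-9.0, -3.3, 5.4]
grip_width: -0.0001
```

```bash
python3 - <<'E'
from h import *
save("side","pics/s15.png");save("top","pics/t15.png")
crop("pics/s15.png",290,170,390,245,7,"pics/s15c.png")
o=env.observe();print(o["time_s"],o["position"],o["grip_width"],o["ft_force"],o["wrist_torque"])
E
```

```text
23.5833 [0.61246274 0.20711251 0.0297788 ] 0.00015120798518408296 [-9.48281249 -2.06867725  4.58420676] [-0.32626167  1.3987303   0.0849846 ]
```

View pics/s15c.png

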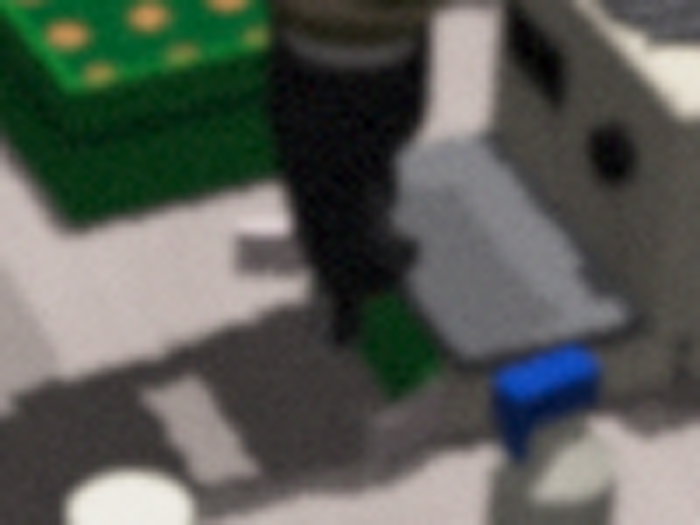

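Resistance of 9 N at x = 612.5, near the expected stop. Back off and measure how far the tray sticks out of the hood.

Call:
carry_out --targets '[[[1, -5, -0.7, 0, 0, 0, 0], [1, -15, -2, 0, 0, 0, 0], [1, -30, -4, 0, 0, 0, 0], [1, -50, -6.5, 10, 0, 0, 0], [1, -75, -10, 30, 0, 0, 0], [1, -105, -14, 50, 0, 0, 0], [1, -130, -17, 60, 0, 0, 0], [1, -130, -17, 60, 0, 0, 0]]]'

```text
time_s: 24.25
position: [0.4812, 0.1904, 0.092]
tool_rot: [[-0.991, 0.002, 0.132], [-0.132, 0.0, -0.991], [-0.002, -1.0, -0.0]]
ft_force: [0.7, 0.5, 1.1]
grip_width: 0.0002
```

```bash
python3 - <<'E'
from h import *
save("side","pics/s16.png");save("top","pics/t16.png")
x0,y0,s=315,185,11
o=np.array([.639,.2103]);a=np.radians(7.4);ux=np.array([np.cos(a),np.sin(a)]);uy=np.array([-np.sin(a),np.cos(a)])
for f,(x0,y0,x1,y1),s in(("s16",(315,185,385,237),11),("t16",(210,175,290,230),10)):
    d=load(f"pics/{f}.npz")
    im=cv2.resize(cv2.imread(f"pics/{f}.png")[y0:y1,x0:x1],None,fx=s,fy=s,interpolation=cv2.INTER_CUBIC)
    cv2.imwrite(f"pics/{f}r.png",im)
    for xx,col in((-14.5,(255,0,255)),(-19.5,(0,255,255))):
        P=[[ (q-w+.5)*s for q,w in zip(proj(d,[*(o+xx/1000*ux+y/1000*uy),.028]),(x0,y0))] for y in(60,-60)]
        cv2.polylines(im,[np.int32(P)],False,col,1)
    cv2.imwrite(f"pics/{f}c.png",im)
o=env.observe();print(o["time_s"],o["position"],o["ft_force"])
E
```

```text
24.35 [0.4845891  0.19047178 0.09066418] [-0.57436676 -0.01341421 -0.17039845]
```

View pics/s16c.png

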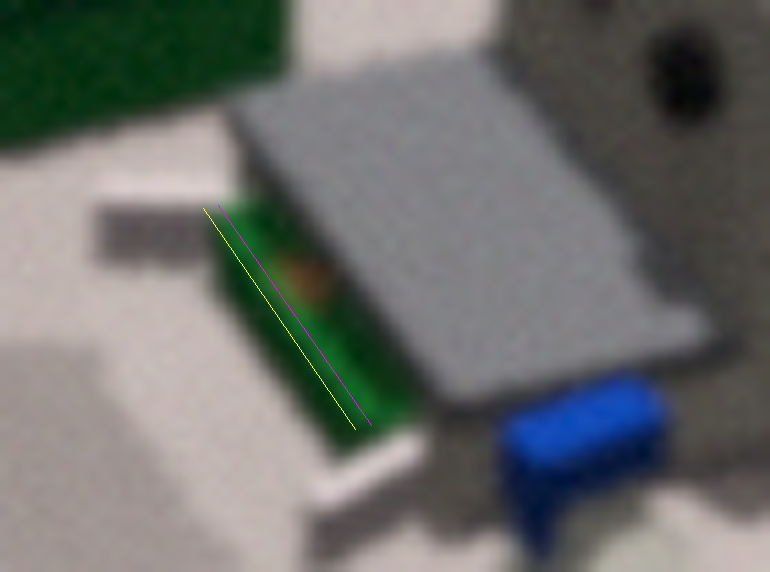

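View pics/t16c.png

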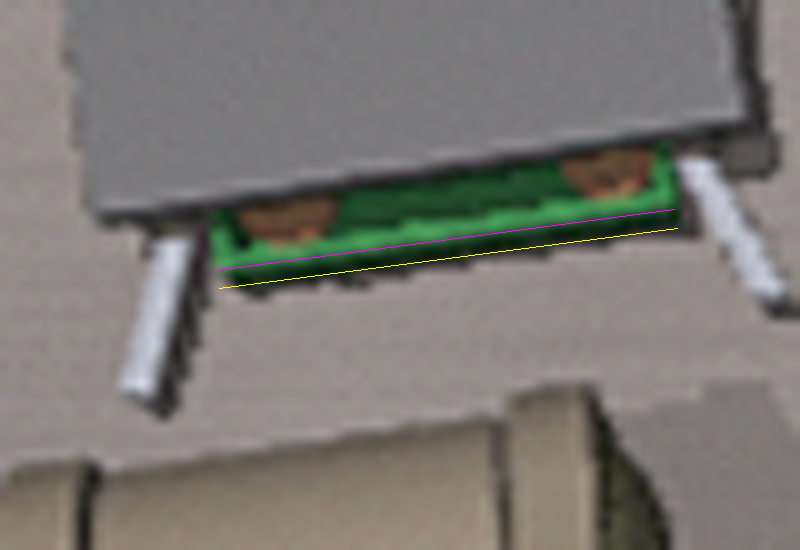

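In the top view the rim lies on the -14.5 mm line; the side view reads 1–2 mm further out, the bias it also had earlier. One firmer second push to be sure it is on the stop and not just held by friction.

Call:
carry_out --targets '[[[1, 15, 2, -10, 0, 0, 0], [1, 35, 4.6, -30, 0, 0, 0], [1, 60, 7.9, -50, 0, 0, 0], [1, 80, 10.5, -60, 0, 0, 0], [1, 100, 13.1, -60, 0, 0, 0], [1, 115, 15, -60, 0, 0, 0], [1, 124, 16.2, -60, 0, 0, 0], [1, 128, 16.8, -60, 0, 0, 0], [1, 130, 17, -60, 0, 0, 0], [1, 130, 17, -60, 0, 0, 0]]]'

```text
time_s: 25.18
position: [0.6126, 0.2067, 0.0284]
tool_rot: [[-0.991, -0.006, 0.131], [-0.131, -0.002, -0.991], [0.006, -1.0, 0.001]]
ft_force: [-8.6, -3.9, 2.8]
grip_width: 0.0002
```

Call:
carry_out --targets '[[[1, 1, 0.1, 0, 0, 0, 0], [1, 2, 0.3, 0, 0, 0, 0], [1, 2, 0.3, 0, 0, 0, 0]]]'

```text
time_s: 25.43
position: [0.6127, 0.2067, 0.0284]
tool_rot: [[-0.991, -0.011, 0.131], [-0.131, -0.003, -0.991], [0.011, -1.0, 0.001]]
ft_force: [-17.9, -6.7, 10.1]
grip_width: 0.0004
```

Hard stop: 18 N with no further travel. Retreat and take the last look.

Call:
carry_out --targets '[[[1, -4, -0.5, 0, 0, 0, 0], [1, -15, -2, 0, 0, 0, 0], [1, -30, -4, 0, 0, 0, 0], [1, -50, -6.5, 10, 0, 0, 0], [1, -75, -10, 30, 0, 0, 0], [1, -105, -14, 60, 0, 0, 0], [1, -130, -17, 90, 0, 0, 0], [1, -150, -17, 120, 0, 0, 0], [1, -165, -17, 140, 0, 0, 0], [1, -170, -17, 150, 0, 0, 0], [1, -170, -17, 150, 0, 0, 0], [1, -170, -17, 150, 0, 0, 0]]]'

```text
time_s: 26.43
position: [0.4469, 0.1907, 0.1792]
tool_rot: [[-0.991, 0.001, 0.131], [-0.131, 0.0, -0.991], [-0.001, -1.0, 0.0]]
ft_force: [0.2, -0.2, -0.6]
grip_width: -0.0001
```

```bash
python3 - <<'E'
from h import *
save("side","pics/s17.png");d=save("top","pics/t17.png")
crop("pics/t17.png",190,130,350,280,5,"pics/t17c.png")
o=env.observe();print(o["time_s"],o["position"],o["ft_force"])
E
```

```text
26.5333 [0.44661395 0.19051481 0.17825724] [ 0.10663424  0.44248107 -0.77940905]
```

View pics/t17.png

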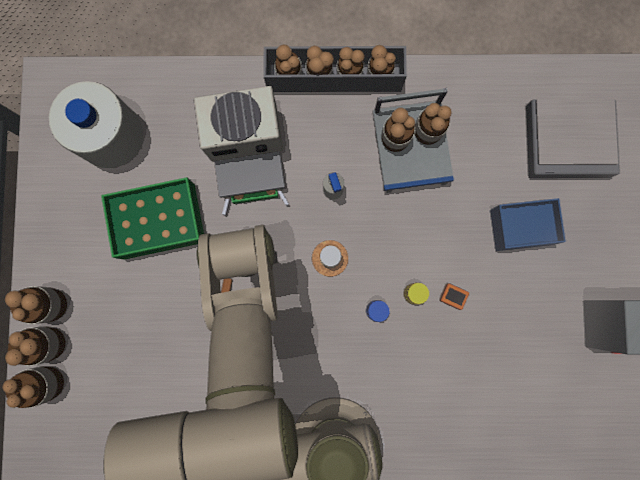

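View pics/t17c.png

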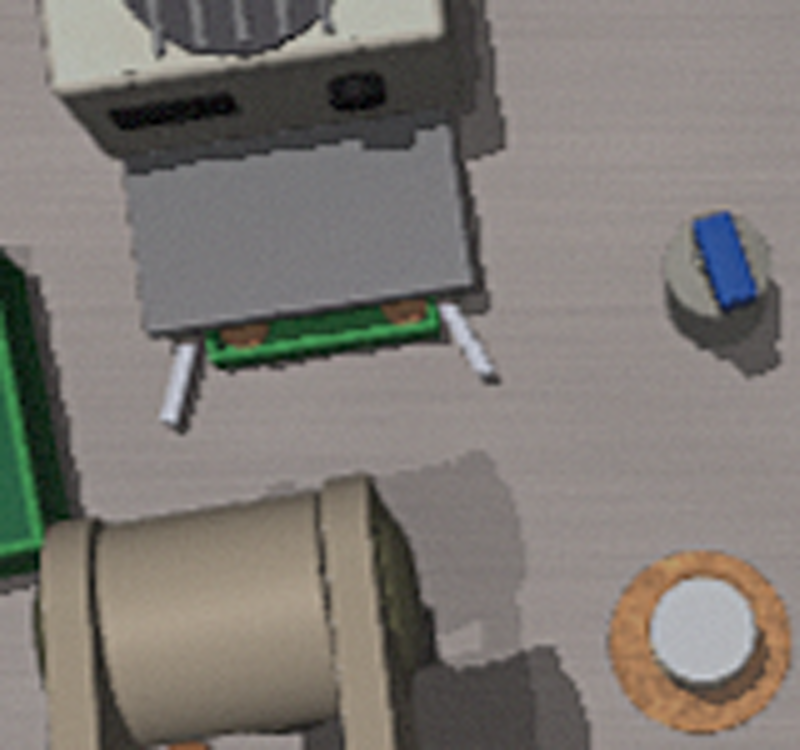

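View pics/s17.png

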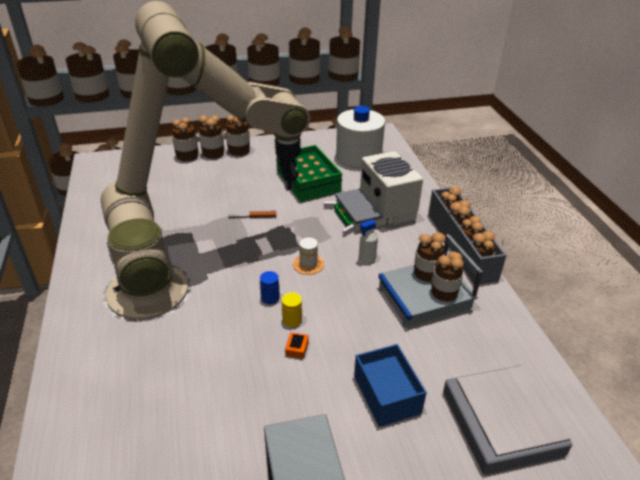

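Everything is in place: the jar is upright on the coaster (330,257), the tray is home under the hood (254,196), and the bystanders are where they were. The gripper is clear and touching nothing.

```bash
python3 -c "
from rig import env
print(env.close_job())"
```

```text
the job is handed in; nothing more can be done
None
```

The job is done and handed in at about 26.5 s of the 72 s. I stood the jar on the coaster and pulled the tray flat out of the stand with closed fingers behind its front wall. Once it was clear of the lip I lifted it level by the grip bar, set it down in front of the dryer, slid it half in, and pushed its front wall until it was home.

- **Jar:** the last pictures show it upright and well inside the coaster.
- **Tray:** a second push reached 18 N with no further travel. From above, its front edge is about 14.5 mm outside the hood's face. The side view read 1–2 mm more; it had been off by about 2 mm the same way earlier, so I trusted the force and the top view.
- **Force while sliding in:** about 5–7 N of resistance as I slid the tray in by the bar; I could not tell whether that was floor friction or a light touch on the hood.
- **Everything else:** the other items look unmoved in the last pictures, though the arm hides part of the knife from above.

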